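Clamp the vegetable slicer down: screw the lever bolt snug, fold its lever shut

TASK

The tail of the wooden vegetable slicer lies under the bench clamp, but the clamp is slack. Using its raised lever as the handle, screw the clamp bolt clockwise until its foot sits snug on the slicer's tail - a firm two-finger tightness, not hard, or the tail gets crushed - then fold the lever right over, flat, to lock it. Leave the slicer, the radish, the bowl and the peeler where they are.

Things in the scene. Friction and masses are not known exactly. Their poses are not given: they have to be found in the camera images.
- clamp_frame: Cast aluminium C-frame of the bench clamp, fixed on a thin steel plate: 92 x 46 mm, boss top 62 mm above its origin. Origin: on the bolt's axis, near the worktop. z up; +y points from its post along the arm and on along the slicer. The frame stands up to 4 mm lower in one start than in another, so the turns needed until snug differ: feel for it.
- lever_pivot (a point): The lever's hinge pin in the clevis head on top of the bolt, on the bolt's axis, 86.5 mm above the frame's origin at bolt 0; it turns and sinks with the bolt. z is up, y along the pin, and +x points level to the side to which the lever folds: shut, the lever lies along +x.
- lever_tip (a point): Free end of the dark steel flip lever: a straight paddle 7.5 mm thick (along x of lever_pivot) and 19.5 mm wide (along the pin), 66 mm from pin to this tip. From 18 to 53 mm from the pin both broad faces are flat (pinch it there); the end beyond bends slightly back, away from the folding side. Raised, it stands up over the bolt; the space round it is clear down to 20 mm below the pin.
- lever (a joint): Lever angle about its pin: 0 standing up, 1.57 folded flat; starts at 0 to 0.1, can tip back to -0.2; stays where it is left. Folding takes 0.14 to 0.25 N m (3 to 6 N at 45 mm from the pin); push its back face over and down. Its self-locking spiral cam drives the foot down 1 mm per rad, 1.5 mm in all, adding about 50 N to the foot's force. Hard pressing on the shut lever adds to it too.
- foot: Black pressure foot, a 21 mm disc under the arm at the bolt's lower end; it turns and sinks with the bolt and bears on the slicer's tail. Its origin lies on the bolt's axis, at the height of the frame's origin at bolt 0, not at the disc.
- slicer: Light wooden hand slicer (mandoline), 102 x 295 x 63 mm, loose, flat on the worktop. Origin at the middle of its underside, z up, y along its length; its flat tail (-y end, 9.5 mm thick, top at z = 15 mm) lies on the clamp's plate under the foot, which bears on it about 125 mm from the origin.
- daikon_half: Bystander: half a green-topped radish lying beyond the slicer, 110 x 82 x 82 mm, origin under its middle.
- white_bowl: Bystander: white bowl, 120 mm across, 57 mm high, standing about 155 mm from the bolt on the far side, origin under its middle.
- peeler: Bystander: yellow peeler, 170 x 25 x 18 mm, lying on the worktop to the right of the clamp, about 125 mm from the bolt, origin under its middle.
- bolt (a joint): Turn of the vertical bolt, rad, growing clockwise seen from above = screwing in; sinks 1.4 mm per rad; starts at 0 to 0.5; the foot touches after 0.5 to 3.9 rad of further turning. Free it turns with a steady 0.08 N m or so; once the foot bears, torque grows about 0.28 N m and foot force about 55 N per rad. Snug is about 0.05 to 0.15 N m above the free torque. It stays where it is left.

How it is judged:
On the way, in this order (a step that is already met when the one before it is completed fails the run):
1. the bolt is screwed in snug with the lever still standing up (within 0.2 rad): the foot presses on the slicer's tail with more than 6 N (contact force between foot and slicer above 6 N and value of joint lever below 0.2 rad), for 0.2 s.
2. the lever is folded flat and the clamp holds (value of joint lever above 1.45 rad and contact force between foot and slicer above 50 N), for 0.2 s.
At the end, for the whole second after the job is handed in: The lever lies folded flat (joint past 1.45 rad), the foot presses on the slicer's tail with 50 to 90 N, and the slicer is at rest within 15 mm of where it started (all of step 2 and contact force between foot and slicer below 90 N and distance of slicer from where it was at the start of the episode below 0.015 m and linear speed of slicer below 0.02 m/s); the robot touches nothing.
It fails at once if the tail is crushed: the foot presses on it with more than 110 N (bolt screwed in too hard) (contact force between foot and slicer above 110 N).
It fails at once if the slicer is shoved more than 15 mm (distance of slicer from where it was at the start of the episode above 0.015 m).
It fails at once if the radish is moved more than 30 mm (distance of daikon_half from where it was at the start of the episode above 0.03 m).
It fails at once if the bowl is moved more than 30 mm (distance of white_bowl from where it was at the start of the episode above 0.03 m).
It fails at once if the peeler is moved more than 30 mm (distance of peeler from where it was at the start of the episode above 0.03 m).
It also fails if it takes over 64 s, if anything falls off the work surface, if the arm or the gripper's body presses on something with over 40 N, if the wrist force passes 120 N, or if a joint passes its speed limit or range.

ROBOT

A 7-joint arm with a two-finger parallel gripper is mounted at the origin on a cart in front of the work surface, level with it; the furniture and walls round the work are solid. World frame = base frame: x ahead of the robot, y to its left, z up, the work surface at z = 0. Lengths are in m, angles in rad, forces in N, time in s.
With the tool pointing down it reaches from about 0.4 to 0.85 m from the base axis. Payload 10.4 kg.
Tool frame: the origin (TCP) lies on the centre line of the jaws, within the pads' length; the fingertips stand 11 mm ahead of it and the grasp point (between the pads) lies 8 mm behind it; z points along the fingers, y is the line along which they close (so a half turn about z gives the same grasp; the last joint's range is limited). The gripper opens to 87 mm and grips with 3 to 60 N. Pads are 19 mm wide; open, the fingers measure 117 mm over their backs; the gripper's body (75 mm by 190 mm) begins 51 mm behind the grasp point.
Start: joints at [-1.153, 0.332, -0.065, 1.46, 0.022, 1.35, -0.088], TCP at [0.267, 0.565, 0.234] pointing down, gripper open.
Joint ranges: [-2.6, 2.6], [-0.5, 2.12], [-1.47, 1.34], [0.16, 2.42], [-1.27, 4.41], [0.06, 2.06], [-2.6, 2.6]. Speed limits (rad/s): [2.22, 2.22, 2.79, 2.79, 3.14, 3.14, 3.14].

INTERFACE

Orientations are given as a unit quaternion [x, y, z, w].
In Python, from bench import r gives the robot as it stands.
- The arm moves only by the shell command python3 -m pendant 'ROWS' [OPENING] [FORCE]. ROWS is JSON, a list of rows, each a list of 4 numbers: the shift along the tool's x, y, z in m, then the turn about the tool's z in rad. A call has 1 to 8 rows; each row shifts and turns the commanded pose from where the row before left it, along the tool's axes as they then stand; what a row does not reach is not made up. A row lasts 1/12 s, in which the tool goes at most 41.7 mm and 7.16 degrees, less where a joint would pass 70% of its speed; a pose out of reach is approached as far as the arm can. A call with a gripper value outside its range is refused whole. OPENING is the opening, from 0 (shut) to 1 (fully open), set as the call begins (- or left out, the last holds). The fingers move at their own pace and stop on an object; FORCE is the grip in N (left out, the last holds). Time passes only in rows, so rows that do not move let the fingers close. It gives the time, the measured TCP pose, the force, the opening and the grip force at its end, in the units of the state.
- r.read_state(): the state, without advancing time (a new reading comes with each control period).
- r.camera(name): name is "scene" or "top"; returns a dict with "img" (480x640x3 uint8, red, green, blue), "camera_matrix" (3x3 intrinsics, pixels), "xyz" and "attitude" of the camera in the world. Camera axes: x right, y down, z forward; pixel columns grow to the right and rows downward; lengths in m; the calibration is good to about 2 mm. A picture is of the moment at which its call begins. There is no depth.
- r.close_job(): hands the job in; it is judged then, once.
Trained networks look in the newest picture that a camera, given by its name, has taken for a name from the list of things; names that differ only in an ending like _2 or _b are one class to them, and where a whole thing is asked for, a point or a joint stands for the part that bears it (a point fixed in the world has none). Each returns a list of dicts, best first, with "score" (0 to 1); they miss things now and then, are a little off and sometimes report something else, mostly with a low value. They report only what shows in the picture. A call takes as long as a camera call.
- r.outline_of(thing, camera): "mask" (480x640 bool, what is visible of it) and "bbox" ([centre column, centre row, width, height] in pixels, round what is visible of it).
The state is a dict: "time": time; "joint_positions": joint angles; "joint_vel": joint speeds; "joint_torque": joint torques, N m; "ee_pos": TCP position; "eef_rot": TCP orientation; "ft_force": force on the tool from outside, world axes, zero at the start; "torque": the same for the moment, N m; "width": finger opening in m; "grip_force": force on a finger pad.
Only numpy, scipy, OpenCV 4.12 (cv2) and the standard library are available. Lean on these libraries where they do the work, as an engineer would, in place of code of your own. Each camera call takes 0.05 s, during which the arm holds its last target. There are 200 camera calls.

## Working session

There is one attempt and no reset: what is moved stays moved. The work goes in short steps, Python scripts to look and compute and a shell command to move; the robot and the scene stay as the last step left them, time stands still between calls to the robot, and variables do not carry over. Pictures are saved under pics/ and viewed, at most 10 in all, crops included, and the job is handed in when it is done.

```bash
ls; mkdir -p pics; cat > h.py <<'E'
import numpy as np,cv2
from scipy.spatial.transform import Rotation as R
from bench import r
def cam(n):
    c=r.camera(n); a=np.array(c["attitude"]); c["R"]=R.from_quat(a).as_matrix() if a.size==4 else a.reshape(3,3)
    return c
def ray(c,u,v):
    d=c["R"]@np.linalg.inv(c["camera_matrix"])@[u,v,1]; return np.array(c["xyz"]),d/np.linalg.norm(d)
def proj(c,p):
    q=np.array(c["camera_matrix"])@(c["R"].T@(np.array(p)-c["xyz"])); return q[:2]/q[2]
def tri(c1,p1,c2,p2):
    A=0;b=0;rs=[ray(c1,*p1),ray(c2,*p2)]
    for o,d in rs:
        P=np.eye(3)-np.outer(d,d);A=A+P;b=b+P@o
    x=np.linalg.solve(A,b); return x,[np.linalg.norm(np.cross(x-o,d)) for o,d in rs]
E
python3 - <<'E'
from h import *
for n in("scene","top"):
    c=cam(n); cv2.imwrite(f"pics/{n}0.png",c["img"][...,::-1]); print(n,c["xyz"],c["attitude"],c["camera_matrix"])
    for t in("lever_tip","clamp_frame","slicer","foot","peeler","white_bowl"):
        print(t,[(round(o["score"],2),np.round(o["bbox"])) for o in r.outline_of(t,n)][:2])
print(r.read_state())
E
```

```text
pics
scene [ 0.05269386 -0.53245951  0.47315751] [ 0.79453882 -0.2734785   0.16882886 -0.51518385] [[453.97155876   0.         322.73580129]
 [  0.         453.97155876 242.64590041]
 [  0.           0.           1.        ]]
lever_tip [(0.61, array([319., 265.,  12.,  38.]))]
clamp_frame [(0.69, array([337., 289.,  52.,  94.])), (0.33, array([318., 265.,  12.,  39.]))]
slicer [(0.7, array([265., 293., 140.,  65.]))]
foot []
peeler [(0.55, array([386., 327.,  48.,  55.]))]
white_bowl [(0.69, array([371., 274.,  58.,  44.]))]
top [0.42822773 0.12264807 1.13290241] [-0.69756608  0.71465532 -0.04139988  0.03090933] [[565.14342357   0.         318.05669553]
 [  0.         565.14342357 242.95437999]
 [  0.           0.           1.        ]]
lever_tip []
clamp_frame [(0.59, array([380., 274.,  43.,  25.]))]
slicer [(0.65, array([290., 311., 136.,  77.]))]
foot [(0.46, array([365., 280.,  17.,  13.]))]
peeler [(0.57, array([405., 236.,  36.,  75.]))]
white_bowl [(0.7, array([342., 200.,  57.,  60.]))]
{'time': 0.7, 'joint_positions': array([-1.15258267,  0.33218136, -0.06470242,  1.46007226,  0.02158829,
        1.34989728, -0.08847433]), 'joint_vel': array([-2.79273453e-04,  2.54501829e-04, -4.28965712e-04, -8.62749093e-05,
       -2.89407073e-03, -3.52455458e-04,  6.95081058e-04]), 'joint_torque': array([-3.41613686e-04, -6.22902989e+01,  2.46770633e-02, -3.90074193e+01,
       -6.10770844e-02,  3.15713149e-02,  1.73897223e-05]), 'ee_pos': array([0.26666473, 0.56529423, 0.23360043]), 'eef_rot': array([ 2.18612940e-01,  9.75811651e-01,  6.93107251e-05, -2.10124567e-06]), 'ft_force': array([ 0.081648  , -0.02956024,  0.67536045]), 'torque': array([0.00190352, 0.03604194, 0.01133686]), 'grip_force': 0.0, 'width': 0.08739597403347646}
```

```bash
python3 - <<'E'
import cv2,numpy as np
a=cv2.imread("pics/scene0.png")[215:365,215:415]; b=cv2.imread("pics/top0.png")[205:355,240:440]
a=cv2.resize(a,None,fx=4,fy=4,interpolation=2);b=cv2.resize(b,None,fx=4,fy=4,interpolation=2)
cv2.imwrite("pics/a.png",a);cv2.imwrite("pics/b.png",b)
E
```

```text
(no output)
```

View pics/a.png

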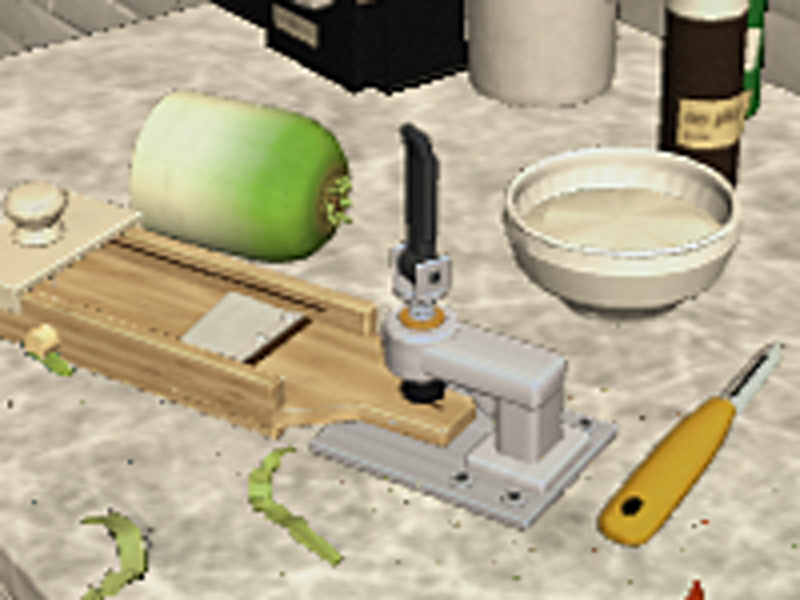

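View pics/b.png

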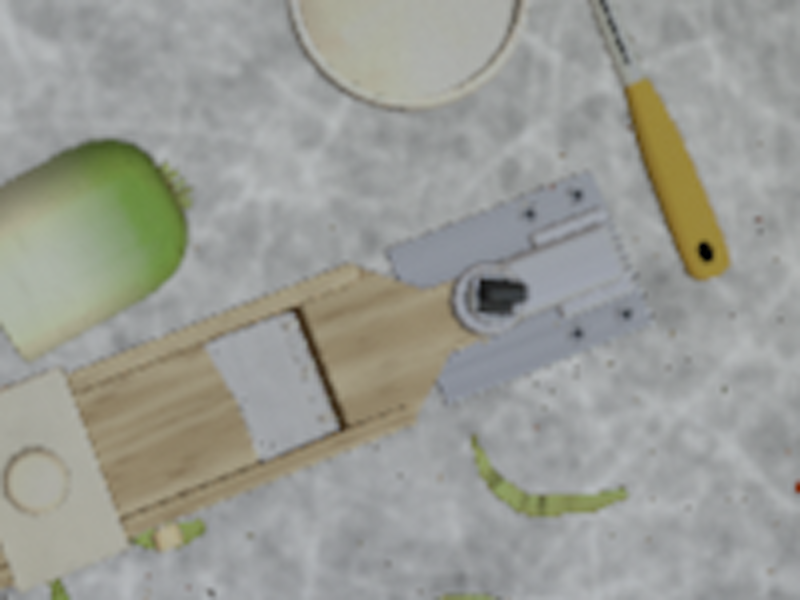

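```bash
cat > fit.py <<'E'
from h import *
from scipy.optimize import differential_evolution
cs={n:cam(n) for n in("scene","top")}
m={}
K=np.concatenate
for n,(x0,x1,y0,y1) in {"scene":(305,335,240,290),"top":(352,378,268,290)}.items():
    im=cs[n]["img"].max(2); g=np.zeros((480,640),bool); g[y0:y1,x0:x1]=im[y0:y1,x0:x1]<85; m[n]=(g,(x0,x1,y0,y1)); print(n,g.sum(),cv2.boundingRect(g.astype(np.uint8)))
o=r.outline_of("lever_tip","scene"); 
if o: print("net",cv2.boundingRect(o[0]["mask"].astype(np.uint8)),(o[0]["mask"]&m["scene"][0]).sum(),o[0]["mask"].sum())
def render(p,n):
    x,y,zp,psi,th,b=p
    c,s=np.cos(psi),np.sin(psi); f=np.array([c,s,0]); pin=np.array([-s,c,0]); up=np.array([0,0,1.])
    L=np.cos(th)*up+np.sin(th)*f; X=np.cos(th)*f-np.sin(th)*up
    out=np.zeros((480*1,640),np.uint8)
    x0,x1,y0,y1=m[n][1]; S=4; out=np.zeros(((y1-y0)*S,(x1-x0)*S),np.uint8)
    secs=[(.010,0),(.053,0),(.066,-b)]
    for (a,oa),(d,od) in zip(secs,secs[1:]):
        P=np.array([[x,y,zp]+l*L+(off+sx*.00375)*X+sy*.00975*pin for l,off in((a,oa),(d,od)) for sx in(-1,1) for sy in(-1,1)])
        q=np.array([proj(cs[n],pp) for pp in P]); q=((q+.5-[x0,y0])*S)
        cv2.fillConvexPoly(out,cv2.convexHull(q.astype(np.float32)).round().astype(np.int32),1)
    return cv2.resize(out.astype(np.float32),(x1-x0,y1-y0),interpolation=cv2.INTER_AREA)
def cost(p):
    e=0
    for n in m:
        x0,x1,y0,y1=m[n][1]; a=render(p,n); g=m[n][0][y0:y1,x0:x1]
        e+=np.abs(a-g).sum()/g.sum()
    return e
ctr,_=tri(cs["scene"],(321,265),cs["top"],(364.5,279)); print("mid",ctr)
B=lambda lo: [(ctr[0]-.02,ctr[0]+.02),(ctr[1]-.02,ctr[1]+.02),(.07,.1),lo,(-.05,.15),(0,.008)]
for lo in((-1.57,0),(0,1.57),(1.57,3.14),(3.14,4.71)):
    s=differential_evolution(cost,B(lo),seed=1,popsize=10,maxiter=60,tol=1e-6); print(lo,np.round(s.x,4),round(s.fun,3))
E
python3 fit.py; python3 - <<'E'
from h import *
c=cam("top")
for p in((488,298),(610,250)):
    o,d=ray(c,240+p[0]/4,205+p[1]/4); print(o+d*(.06-o[2])/d[2])
E
```

```text
scene 259 (314, 246, 11, 40)
top 78 (359, 275, 12, 8)
net (314, 247, 10, 38) 248 267
mid [0.46682073 0.02336621 0.11740215]
(-1.57, 0) [ 0.4664  0.0251  0.0814 -0.4109  0.0357  0.0028] 0.622
(0, 1.57) [0.4634 0.0264 0.082  0.0028 0.1024 0.0032] 0.85
(1.57, 3.14) [ 4.6630e-01  2.4700e-02  7.9600e-02  2.7345e+00 -2.0200e-02  1.0000e-04] 0.666
(3.14, 4.71) [ 4.6390e-01  2.5900e-02  8.0400e-02  3.1519e+00 -4.4600e-02  1.4000e-03] 0.857
[0.46651409 0.02367977 0.06      ]
[ 0.48789712 -0.03517801  0.06      ]
```

```bash
cat >> fit.py <<'E'
pan=[]
for n in m:
  x0,x1,y0,y1=m[n][1]; x0-=8;x1+=8;y0-=5;y1+=5
  for P in ([.4664,.0251,.0814,-.411,.0357,.0028],[.4634,.0264,.082,0,.1024,.0032]):
    im=cv2.resize(cs[n]["img"][y0:y1,x0:x1,::-1],None,fx=8,fy=8,interpolation=cv2.INTER_CUBIC)
    mm=m[n][1]; g=np.zeros(im.shape[:2],np.uint8); a=cv2.resize(render(P,n),None,fx=8,fy=8)>.5
    g[40:40+a.shape[0],64:64+a.shape[1]]=a
    cc,_=cv2.findContours(g,0,2); cv2.drawContours(im,cc,-1,(0,0,255),1)
    pan.append(cv2.copyMakeBorder(im,0,600-im.shape[0]if 0 else 0,0,0,0))
a=np.hstack(pan[:2]); b=np.hstack(pan[2:]); w=max(a.shape[1],b.shape[1])
f=lambda q:cv2.copyMakeBorder(q,0,0,0,w-q.shape[1],0)
o=np.vstack([f(a),f(b)]); k=min(800/o.shape[1],600/o.shape[0],1); cv2.imwrite("pics/ov.png",cv2.resize(o,None,fx=k,fy=k))
E
sed -i 's/^for lo in.*/for lo in ():/' fit.py; python3 fit.py
```

```text
scene 260 (314, 246, 11, 40)
top 78 (359, 275, 12, 8)
net (314, 246, 10, 39) 253 286
mid [0.46682073 0.02336621 0.11740215]
```

View pics/ov.png

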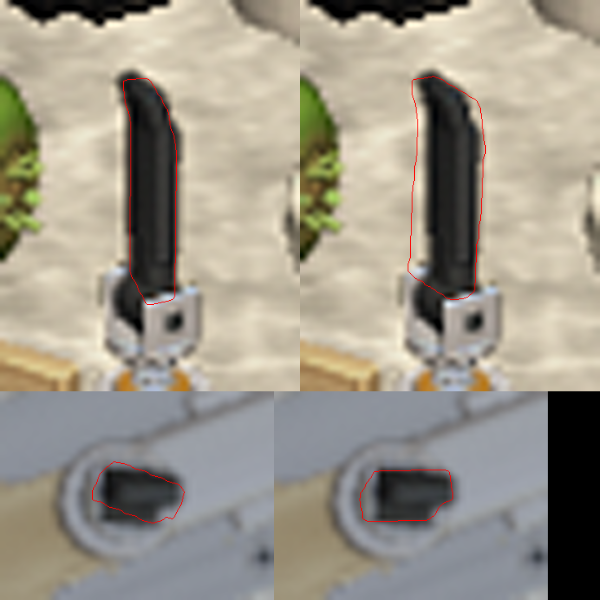

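```bash
python3 -m pendant '[[-0.0257,-0.0253,0,0],[-0.0257,-0.0253,0,0],[-0.0257,-0.0253,0,0],[-0.0257,-0.0253,0,0],[-0.0257,-0.0253,0,0],[-0.0257,-0.0253,0,0],[-0.0257,-0.0253,0,0],[-0.0257,-0.0253,0,0]]' 1; python3 -m pendant '[[-0.0257,-0.0253,0,0],[-0.0257,-0.0253,0,0],[-0.0257,-0.0253,0,0],[-0.0257,-0.0253,0,0],[-0.0257,-0.0253,0,0],[-0.0257,-0.0253,0,0],[-0.0257,-0.0253,0,0],[-0.0257,-0.0253,0,0]]'; python3 -m pendant '[[0,0,0,0.119],[0,0,0,0.119],[0,0,0,0.119],[0,0,0,0.119],[0,0,0,0.119],[0,0,0,0.119],[0,0,0,0.119],[0,0,0,0.119]]';python3 -m pendant '[[0,0,0,0.119],[0,0,0,0.119],[0,0,0,0.119],[0,0,0,0.119],[0,0,0,0],[0,0,0,0]]'
cat > st.py <<'E'
from h import *
s=r.read_state(); M=R.from_quat(s["eef_rot"]).as_matrix()
print("t",round(s["time"],2),"p",s["ee_pos"].round(4),"yaw_y",round(np.degrees(np.arctan2(M[1,1],M[0,1])),1),"z",M[:,2].round(3),"q",s["joint_positions"].round(2),"F",s["ft_force"].round(2),"T",s["torque"].round(3),"w",round(s["width"],4),"g",round(s["grip_force"],1))
import sys
if len(sys.argv)>1: print("tool delta to target",(M.T@(np.array(eval(sys.argv[1]))-s["ee_pos"])).round(4))
E
python3 st.py "[.466,.0245,.111]"
```

```text
time: 1.72
ee_pos: [0.3666, 0.2928, 0.2338]
eef_rot: [0.219, 0.976, 0.0, 0.0]
ft_force: [0.5, -0.6, -0.0]
width: 0.0869
grip_force: 0.0
time: 2.38
ee_pos: [0.4662, 0.0219, 0.2339]
eef_rot: [0.219, 0.976, 0.0, 0.0]
ft_force: [2.4, -0.1, -0.2]
width: 0.0869
grip_force: 0.0
time: 3.05
ee_pos: [0.4659, 0.0238, 0.2337]
eef_rot: [0.644, 0.765, 0.0, 0.0]
ft_force: [0.4, 0.1, 0.7]
width: 0.0872
grip_force: 0.0
time: 3.55
ee_pos: [0.4658, 0.0237, 0.2336]
eef_rot: [0.803, 0.596, 0.0, -0.0]
ft_force: [-1.0, 0.7, 0.1]
width: 0.0871
grip_force: 0.0
t 3.55 p [0.4658 0.0237 0.2336] yaw_y -16.9 z [ 0.  0. -1.] q [-0.55 -0.04  0.4   1.88  0.02  1.3  -0.45] F [-0.95  0.68  0.11] T [-0.09   0.049 -0.036] w 0.0871 g 0.0
tool delta to target [ 8.000e-04 -1.000e-04  1.226e-01]
```

```bash
python3 -m pendant '[[0.0008,0,0.02,0],[0,0,0.02,0],[0,0,0.02,0],[0,0,0.02,0],[0,0,0.02,0],[0,0,0.0126,0],[0,0,0.01,0],[0,0,0,0]]'; python3 st.py "[.466,.0245,.111]"; python3 - <<'E'
from h import *
c=cam("scene"); cv2.imwrite("pics/s1.png",cv2.resize(c["img"][190:320,240:400,::-1],None,fx=5,fy=4.6,interpolation=2))
E
```

```text
time: 4.22
ee_pos: [0.465, 0.0244, 0.1093]
eef_rot: [0.803, 0.595, -0.001, -0.0]
ft_force: [0.0, 0.5, -0.4]
width: 0.0869
grip_force: 0.0
t 4.22 p [0.465  0.0244 0.1093] yaw_y -16.9 z [-0.003 -0.001 -1.   ] q [-0.54  0.09  0.41  2.03 -0.04  1.02 -0.4 ] F [ 0.02  0.48 -0.4 ] T [-0.067  0.08   0.008] w 0.0869 g 0.0
tool delta to target [ 0.0004  0.0009 -0.0017]
```

View pics/s1.png

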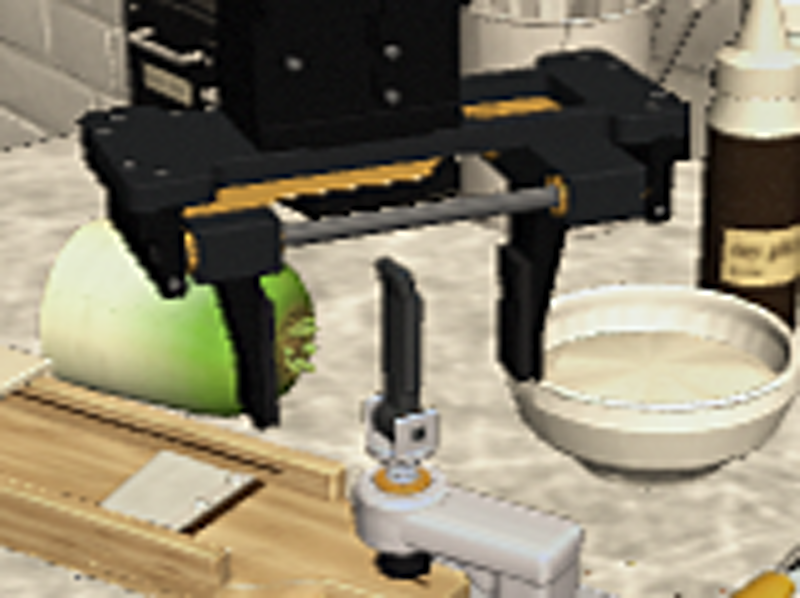

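```bash
python3 -m pendant '[[0.0004,0,-0.002,0],[0,0,0,0],[0,0,0,0],[0,0,0,0],[0,0,0,0],[0,0,0,0],[0,0,0,0],[0,0,0,0]]' 0 40; python3 st.py;  python3 -m pendant '[[0,0,0,0],[0,0,0,0],[0,0,0,0],[0,0,0,0]]'; python3 st.py
```

```text
time: 4.93
ee_pos: [0.4662, 0.0249, 0.1129]
eef_rot: [0.804, 0.594, 0.0, -0.0]
ft_force: [-0.6, 0.0, 0.1]
width: 0.0417
grip_force: 0.0
t 4.93 p [0.4662 0.0249 0.1129] yaw_y -17.1 z [-0.  0. -1.] q [-0.54  0.09  0.41  2.03 -0.04  1.03 -0.41] F [-0.61  0.01  0.06] T [-0.106  0.057 -0.036] w 0.0417 g 0.0
time: 5.27
ee_pos: [0.4664, 0.0248, 0.113]
eef_rot: [0.804, 0.594, 0.0, 0.0]
ft_force: [3.1, -1.3, 0.0]
width: 0.0151
grip_force: 2.1
t 5.27 p [0.4664 0.0248 0.113 ] yaw_y -17.1 z [ 0.001  0.    -1.   ] q [-0.54  0.09  0.41  2.03 -0.04  1.03 -0.41] F [ 3.14 -1.26  0.02] T [-0.519 -0.729  0.039] w 0.0151 g 2.1
```

```bash
python3 -m pendant '[[0,0,0,0],[0,0,0,0],[0,0,0,0],[0,0,0,0]]'; python3 st.py
```

```text
time: 5.6
ee_pos: [0.4679, 0.024, 0.1131]
eef_rot: [0.804, 0.594, 0.001, 0.002]
ft_force: [9.0, -3.3, -8.2]
width: 0.0094
grip_force: 39.3
t 5.6 p [0.4679 0.024  0.1131] yaw_y -17.1 z [ 0.004 -0.001 -1.   ] q [-0.54  0.09  0.41  2.03 -0.04  1.03 -0.41] F [ 9.03 -3.29 -8.17] T [-1.233 -2.282  0.067] w 0.0094 g 39.3
```

```bash
python3 -m pendant '[[0,0,0,0],[0,0,0,0]]'; python3 st.py; python3 -m pendant '[[0,-0.0015,0,0],[0,0,0,0],[0,0,0,0],[0,0,0,0]]';python3 st.py
```

```text
time: 5.77
ee_pos: [0.4679, 0.024, 0.1131]
eef_rot: [0.804, 0.594, 0.001, 0.002]
ft_force: [10.5, -2.1, -7.9]
width: 0.0099
grip_force: 39.3
t 5.77 p [0.4679 0.024  0.1131] yaw_y -17.1 z [ 0.004 -0.001 -1.   ] q [-0.54  0.09  0.41  2.03 -0.04  1.03 -0.41] F [10.46 -2.1  -7.9 ] T [-1.199 -2.302  0.107] w 0.0099 g 39.3
time: 6.1
ee_pos: [0.4673, 0.0241, 0.1132]
eef_rot: [0.804, 0.594, 0.002, 0.002]
ft_force: [14.9, -3.9, -12.6]
width: 0.0098
grip_force: 39.8
t 6.1 p [0.4673 0.0241 0.1132] yaw_y -17.1 z [ 0.006 -0.002 -1.   ] q [-0.54  0.09  0.41  2.03 -0.04  1.03 -0.41] F [ 14.89  -3.89 -12.58] T [-1.337 -3.344  0.094] w 0.0098 g 39.8
```

```bash
python3 -m pendant '[[0,0.004,0,0],[0,0,0,0],[0,0,0,0]]'; python3 st.py; python3 -m pendant '[[0,0,0.0001,0.06],[0,0,0.0001,0.06],[0,0,0,0],[0,0,0,0]]';python3 st.py
```

```text
time: 6.35
ee_pos: [0.4692, 0.0239, 0.113]
eef_rot: [0.804, 0.594, 0.0, 0.001]
ft_force: [6.4, -2.2, -5.0]
width: 0.0093
grip_force: 39.7
t 6.35 p [0.4692 0.0239 0.113 ] yaw_y -17.1 z [ 0.001 -0.    -1.   ] q [-0.54  0.09  0.41  2.02 -0.04  1.03 -0.4 ] F [ 6.37 -2.16 -4.97] T [-0.657 -1.273  0.02 ] w 0.0093 g 39.7
time: 6.68
ee_pos: [0.4692, 0.0238, 0.1128]
eef_rot: [0.839, 0.545, 0.001, 0.001]
ft_force: [6.5, -2.9, -5.9]
width: 0.0089
grip_force: 39.7
t 6.68 p [0.4692 0.0238 0.1128] yaw_y -24.0 z [ 0.002 -0.001 -1.   ] q [-0.54  0.09  0.42  2.02 -0.04  1.03 -0.52] F [ 6.47 -2.87 -5.92] T [-0.781 -1.265  0.046] w 0.0089 g 39.7
```

```bash
python3 -m pendant '[[0,0.002,0.0005,0],[0,0,0,0],[0,0,0,0]]'; python3 st.py; for i in 1; do python3 -m pendant '[[0,0,0.0001,0.08],[0,0,0.0001,0.08],[0,0,0.0001,0.08],[0,0,0.0001,0.08],[0,0,0,0],[0,0,0,0]]'; python3 st.py; done
```

```text
time: 6.93
ee_pos: [0.4701, 0.0235, 0.1126]
eef_rot: [0.838, 0.545, -0.0, -0.0]
ft_force: [-0.8, -0.6, 4.8]
width: 0.0095
grip_force: 39.8
t 6.93 p [0.4701 0.0235 0.1126] yaw_y -23.9 z [-0.001  0.    -1.   ] q [-0.54  0.1   0.42  2.02 -0.05  1.03 -0.52] F [-0.76 -0.59  4.76] T [-0.381  0.359 -0.003] w 0.0095 g 39.8
time: 7.43
ee_pos: [0.4701, 0.0232, 0.1121]
eef_rot: [0.914, 0.405, -0.0, -0.0]
ft_force: [-1.4, -2.1, 4.9]
width: 0.0094
grip_force: 39.9
t 7.43 p [0.4701 0.0232 0.1121] yaw_y -42.2 z [-0.001  0.    -1.   ] q [-0.56  0.1   0.44  2.02 -0.05  1.03 -0.84] F [-1.42 -2.1   4.95] T [-0.709  0.492 -0.027] w 0.0094 g 39.9
```

```bash
for i in 1 2 3; do python3 -m pendant '[[0,0,0.0001,0.07],[0,0,0.0001,0.07]]'>/dev/null; python3 st.py; done
```

```text
t 7.6 p [0.4702 0.0231 0.1119] yaw_y -50.3 z [-0.001 -0.    -1.   ] q [-0.57  0.1   0.45  2.02 -0.05  1.03 -0.98] F [-1.79 -3.41  6.41] T [-0.889  0.59   0.021] w 0.0088 g 39.8
t 7.77 p [0.4701 0.023  0.1117] yaw_y -58.4 z [-0.001 -0.    -1.   ] q [-0.58  0.1   0.45  2.02 -0.05  1.03 -1.12] F [-2.49 -3.27  6.83] T [-0.829  0.623  0.076] w 0.0092 g 39.8
t 7.93 p [0.4701 0.0228 0.1115] yaw_y -66.4 z [-0.001 -0.    -1.   ] q [-0.58  0.1   0.46  2.02 -0.05  1.03 -1.25] F [-2.45 -3.74  6.66] T [-0.995  0.782  0.061] w 0.0094 g 39.8
```

```bash
cat > t.py <<'E'
from h import *
s=r.read_state(); M=R.from_quat(s["eef_rot"]).as_matrix(); f=M.T@s["ft_force"]
print(round(s["time"],2),"yaw",round(np.degrees(np.arctan2(M[1,1],M[0,1])),1),"j7",round(s["joint_positions"][6],2),"F",f.round(1),"Tz",round(s["torque"][2],3),"w",round(s["width"],4))
E
for i in 1 2 3 4 5 6 7 8; do python3 -m pendant '[[0,0,0.0001,0.08]]'>/dev/null; python3 t.py; done
```

```text
8.02 yaw -71.0 j7 -1.33 F [-4.2  3.1 -7. ] Tz 0.005 w 0.0093
8.1 yaw -75.6 j7 -1.41 F [-3.3  2.8 -6.3] Tz 0.121 w 0.0091
8.18 yaw -80.2 j7 -1.49 F [-4.4  4.  -7.2] Tz 0.06 w 0.0092
8.27 yaw -84.8 j7 -1.57 F [-5.   3.7 -7.1] Tz 0.093 w 0.0094
8.35 yaw -89.4 j7 -1.65 F [-3.4  5.1 -7.8] Tz 0.081 w 0.0089
8.43 yaw -94.0 j7 -1.73 F [-4.2  5.7 -7.5] Tz 0.085 w 0.0093
8.52 yaw -98.6 j7 -1.81 F [-3.8  5.7 -8.8] Tz 0.099 w 0.0092
8.6 yaw -103.1 j7 -1.89 F [-3.9  6.9 -8.9] Tz 0.052 w 0.0096
```

```bash
python3 -m pendant '[[-0.001,0.0015,-0.0008,0.08]]'>/dev/null; python3 t.py; for i in 1 2 3 4 5 6; do python3 -m pendant '[[0,0,0.0001,0.08]]'>/dev/null; python3 t.py; done
```

```text
8.68 yaw -107.7 j7 -1.97 F [ 3.4 -2.2 11.2] Tz 0.052 w 0.0091
8.77 yaw -112.3 j7 -2.05 F [2.1 0.3 4.6] Tz 0.056 w 0.0093
8.85 yaw -116.9 j7 -2.13 F [1.7 0.  3.8] Tz 0.145 w 0.0088
8.93 yaw -121.4 j7 -2.21 F [1.5 1.4 2.9] Tz 0.086 w 0.0093
9.02 yaw -126.0 j7 -2.29 F [1.2 0.8 3.3] Tz 0.026 w 0.0092
9.1 yaw -130.6 j7 -2.37 F [1.  2.5 2.2] Tz 0.092 w 0.0089
9.18 yaw -135.2 j7 -2.44 F [-0.2  1.2  2.8] Tz 0.101 w 0.0095
```

```bash
python3 st.py; python3 -m pendant '[[0,0,0,0],[0,0,0,0],[0,0,0,0],[0,0,0,0],[0,0,0,0],[0,0,0,0]]' 0.5 | grep width; python3 -m pendant '[[0,0,0,-0.1245],[0,0,0,-0.1245],[0,0,0,-0.1245],[0,0,0,-0.1245],[0,0,0,-0.1245],[0,0,0,-0.1245],[0,0,0,-0.1245],[0,0,0,-0.1245]]' >/dev/null; python3 st.py
```

```text
t 9.18 p [0.4681 0.022  0.1101] yaw_y -135.2 z [-0.002 -0.    -1.   ] q [-0.65  0.1   0.54  2.03 -0.06  1.03 -2.44] F [-0.98 -0.71 -2.77] T [-0.23   0.417  0.101] w 0.0095 g 39.8
width: 0.0399
t 10.35 p [0.4691 0.0221 0.1107] yaw_y -77.6 z [ 0.  0. -1.] q [-0.59  0.1   0.48  2.03 -0.05  1.03 -1.45] F [ 0.04 -0.64 -0.12] T [-0.006  0.144  0.035] w 0.0435 g 0.0
```

```bash
python3 -m pendant '[[0,0,0,-0.1245],[0,0,0,-0.1245],[0,0,0,-0.1245],[0,0,0,-0.1245],[0,0,0,-0.1245],[0,0,0,-0.1245],[0,0,0,-0.1245],[0,0,0,-0.1245]]' >/dev/null; python3 -m pendant '[[0,0,0,-0.1245],[0,0,0,-0.1245],[0,0,0,-0.1245],[0,0,0,-0.1245],[0,0,0,-0.1245],[0,0,0,-0.1245],[0,0,0,-0.1245],[0,0,0,-0.1245]]' >/dev/null;  python3 -m pendant '[[0,0,0,-0.115],[0,0,0,0]]' >/dev/null; python3 st.py; python3 -m pendant '[[0,0,0,0],[0,0,0,0],[0,0,0,0],[0,0,0,0],[0,0,0,0],[0,0,0,0],[0,0,0,0],[0,0,0,0]]' 0 40 |grep width; python3 st.py
```

```text
t 11.85 p [0.4691 0.0221 0.1107] yaw_y 43.0 z [ 0.  0. -1.] q [-0.48  0.1   0.35  2.02 -0.04  1.03  0.64] F [-1.32  0.33 -0.23] T [-0.025 -0.007 -0.001] w 0.0435 g 0.0
width: 0.0091
t 12.52 p [0.4686 0.0218 0.1105] yaw_y 42.7 z [-0.001 -0.    -1.   ] q [-0.48  0.1   0.35  2.02 -0.04  1.03  0.64] F [-3.01 -2.2   3.27] T [-0.467  0.994  0.05 ] w 0.0091 g 39.5
```

```bash
for i in 1 2 3 4 5 6 7 8 9 10; do python3 -m pendant '[[0,0,0.0001,0.06]]'>/dev/null; python3 t.py; done
```

```text
12.6 yaw 39.3 j7 0.58 F [ 1.4 -4.3 -3.3] Tz 0.045 w 0.0093
12.68 yaw 35.6 j7 0.52 F [ 2.  -4.3 -4.5] Tz 0.01 w 0.0093
12.77 yaw 32.2 j7 0.46 F [ 1.4 -5.2 -4.6] Tz 0.095 w 0.0091
12.85 yaw 28.7 j7 0.4 F [ 1.8 -6.  -5.7] Tz 0.029 w 0.0092
12.93 yaw 25.3 j7 0.34 F [ 1.  -6.4 -6. ] Tz 0.09 w 0.0092
13.02 yaw 21.9 j7 0.28 F [ 1.2 -6.5 -8. ] Tz 0.155 w 0.0093
13.1 yaw 18.4 j7 0.22 F [ 1.2 -7.4 -8.1] Tz 0.141 w 0.0094
13.18 yaw 15.0 j7 0.16 F [ 0.7 -8.2 -8.9] Tz 0.189 w 0.0093
13.27 yaw 11.6 j7 0.1 F [  0.5  -8.2 -10. ] Tz 0.17 w 0.0092
13.35 yaw 8.1 j7 0.04 F [ -0.8  -9.1 -10.9] Tz 0.219 w 0.0095
```

```bash
python3 -m pendant '[[0,-0.0022,-0.0012,0],[0,0,0,0]]'>/dev/null; python3 - <<'E'
from h import *
T=[];F=[]
for i in range(8):
    c=cam("top" if i else "scene"); s=r.read_state();T.append(s["torque"][2]);F.append(s["ft_force"])
    if i==0: cv2.imwrite("pics/s2.png",cv2.resize(c["img"][190:320,240:400,::-1],None,fx=5,fy=4.6,interpolation=2))
print(np.mean(T),np.std(T),np.mean(F,0))
E
python3 t.py; python3 st.py
```

```text
0.09608933246127405 0.03521562663069535 [  4.27405633   1.26381479 -13.76212284]
13.92 yaw 8.3 j7 0.04 F [ 0.5  5.8 16.4] Tz 0.099 w 0.0093
t 13.92 p [0.4667 0.0219 0.1104] yaw_y 8.3 z [-0. -0. -1.] q [-0.51  0.09  0.39  2.03 -0.04  1.03  0.04] F [  5.7    1.32 -16.41] T [ 0.353 -1.057  0.099] w 0.0093 g 45.1
```

View pics/s2.png

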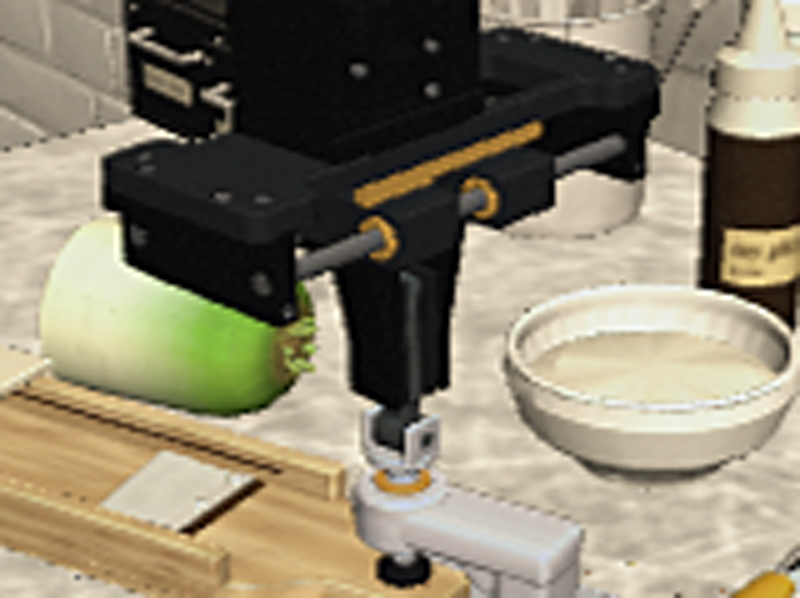

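```bash
python3 -m pendant '[[0,0.0005,0.001,0.01]]'>/dev/null; python3 t.py; for i in 1 2 3 ; do python3 -m pendant '[[0,0,0.00005,0.025]]'>/dev/null; python3 t.py; done
```

```text
14.0 yaw 7.7 j7 0.03 F [ 2.  -4.1 -4.6] Tz 0.123 w 0.009
14.08 yaw 6.2 j7 0.01 F [ 1.5 -1.7  2.9] Tz 0.149 w 0.0089
14.17 yaw 4.7 j7 -0.02 F [ 2.4 -2.5  2.2] Tz 0.173 w 0.0093
14.25 yaw 3.3 j7 -0.05 F [ 1.8 -3.2  0.2] Tz 0.209 w 0.0094
```

```bash
python3 -m pendant '[[0,0,0,0],[0,0,0,0],[0,0,0,0],[0,0,0,0],[0,0,0,0],[0,0,0,0]]' 0.5 | grep width; python3 -m pendant '[[0,0,-0.01,0],[0,0,-0.02,0],[0,0,-0.02,0],[0,0,-0.015,0],[0,0,0,0]]' 0 | grep width;python3 -m pendant '[[0,0.02,0,0],[0,0.02,0,0],[0,0,0,0],[0,0,0,0],[0,0,0,0]]' | grep width; python3 st.py "[.4675,.0222,.08]";  python3 - <<'E'
from h import *
a=cam("scene")["img"][235:295,295:345,::-1]; b=cam("top")["img"][250:310,340:390,::-1]
cv2.imwrite("pics/s3.png",cv2.resize(np.hstack([a,b]),None,fx=8,fy=8,interpolation=2))
E
```

```text
width: 0.0395
width: 0.018
width: 0.0008
t 15.58 p [0.5067 0.024  0.1743] yaw_y 3.4 z [-0.001 -0.    -1.   ] q [-0.51  0.11  0.4   1.87 -0.05  1.17 -0.03] F [-0.22  0.07 -0.07] T [-0.055  0.07   0.005] w 0.0008 g 0.0
tool delta to target [ 0.0005 -0.0392  0.0944]
```

View pics/s3.png

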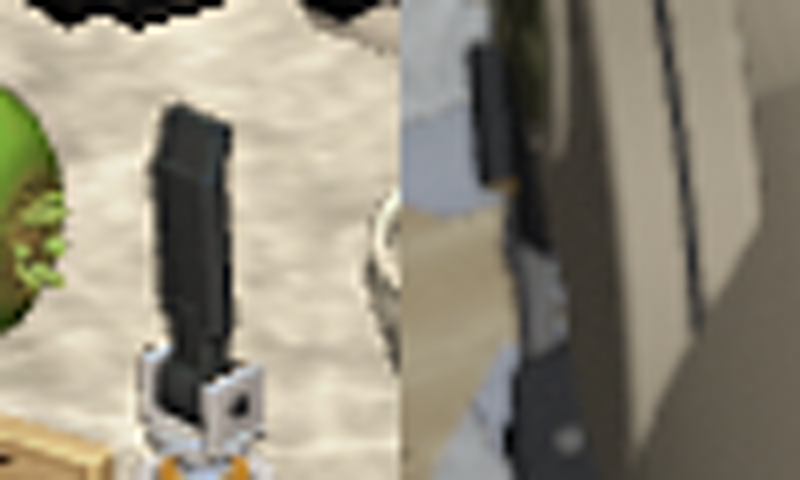

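```bash
python3 -m pendant '[[0,0,0.02,0],[0,0,0.02,0],[0,0,0.013,0],[0,-0.01,0,0],[0,-0.008,0,0],[0,0,0,0]]'; python3 t.py; python3 -m pendant '[[0,-0.006,0,0],[0,-0.006,0,0],[0,-0.006,0,0],[0,-0.006,0,0],[0,-0.006,0,0],[0,-0.006,0,0],[0,0,0,0]]'; python3 t.py
```

```text
time: 16.18
ee_pos: [0.4879, 0.0229, 0.1224]
eef_rot: [0.686, 0.728, 0.0, -0.0]
ft_force: [0.9, 0.1, -0.7]
width: 0.0004
grip_force: 0.0
16.18 yaw 3.4 j7 -0.03 F [-0.   0.9  0.7] Tz 0.009 w 0.0004
time: 16.77
ee_pos: [0.4536, 0.0211, 0.1225]
eef_rot: [0.686, 0.728, 0.001, 0.001]
ft_force: [3.2, 0.3, 1.3]
width: 0.0005
grip_force: 1.6
16.77 yaw 3.4 j7 -0.07 F [ 0.1  3.2 -1.3] Tz 0.065 w 0.0005
```

```bash
python3 -m pendant '[[0,-0.005,0.002,0],[0,-0.006,0.005,0],[0,-0.006,0.005,0],[0,-0.004,0.004,0],[0,-0.003,0.004,0],[0,0,0,0]]'|head -4; python3 t.py;  python3 -m pendant '[[0,-0.002,0.004,0],[0,-0.002,0.004,0],[0,0,0,0]]'; python3 t.py; python3 - <<'E'
from h import *
a=cam("scene")["img"][215:315,255:375,::-1]
cv2.imwrite("pics/s4.png",cv2.resize(a,None,fx=6,fy=6,interpolation=2))
E
```

```text
time: 17.27
ee_pos: [0.4288, 0.0196, 0.1012]
eef_rot: [0.686, 0.728, -0.0, -0.0]
ft_force: [1.3, -0.6, 1.7]
17.27 yaw 3.4 j7 -0.08 F [-0.7  1.3 -1.7] Tz -0.029 w 0.0002
time: 17.52
ee_pos: [0.4271, 0.0195, 0.0955]
eef_rot: [0.686, 0.728, 0.001, 0.001]
ft_force: [-4.1, -1.1, 26.9]
width: 0.0007
grip_force: 13.1
17.52 yaw 3.4 j7 -0.08 F [ -0.8  -4.1 -26.9] Tz -0.02 w 0.0007
```

View pics/s4.png

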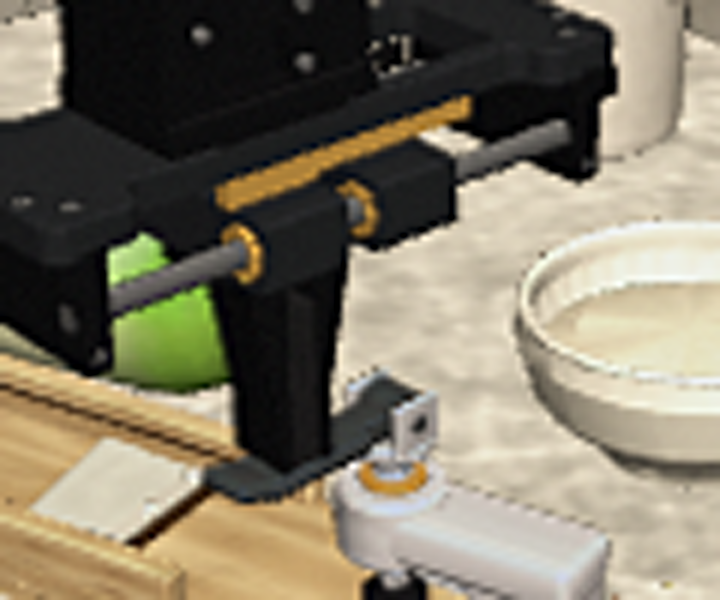

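```bash
python3 -m pendant '[[0,0,-0.006,0],[0,0,-0.02,0],[0,0,-0.03,0],[0,0.0,-0.03,0],[0,0.03,-0.03,0],[0,0.04,0,0],[0,0.04,0,0],[0,0.0,0,0]]'|head -4; python3 t.py; python3 - <<'E'
from h import *
a=cam("scene")["img"][235:315,265:365,::-1]
cv2.imwrite("pics/s5.png",cv2.resize(a,None,fx=7,fy=7,interpolation=2))
print([(round(o["score"],2),np.round(o["bbox"])) for o in r.outline_of("slicer","scene")][:1])
E
```

```text
time: 18.23
ee_pos: [0.5383, 0.0269, 0.2058]
eef_rot: [0.685, 0.729, -0.003, -0.0]
ft_force: [-1.8, 1.3, -1.2]
18.23 yaw 3.5 j7 -0.01 F [ 1.4 -1.7  1.2] Tz -0.011 w 0.0001
[(0.66, array([266., 292., 141.,  69.]))]
```

View pics/s5.png

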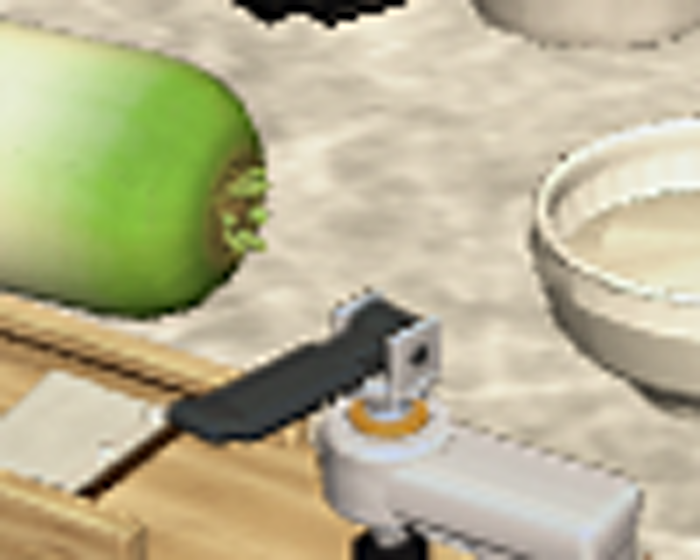

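```bash
python3 - <<'E'
from h import *
c=cam("scene"); p=np.array([.4675,.0222,.0775]); f=np.array([np.cos(np.radians(183.4)),np.sin(np.radians(183.4)),0]);pin=np.array([-f[1],f[0],0])
P=lambda q:((proj(c,q)-[265,235]+.5)*7).round()
print("pin",P(p))
for th in(1.3,1.4,1.5,1.57):
    L=np.array([0,0,np.cos(th)])+np.sin(th)*f; up=np.array([0,0,np.sin(th)])-np.cos(th)*f
    print(th,[P(p+.066*L+.003*up+s*.00975*pin) for s in(-1,1)],[P(p+.05*L+.00375*up+s*.00975*pin) for s in(-1,1)])
E
```

```text
pin [395. 357.]
1.3 [array([167., 355.]), array([217., 386.])] [array([220., 347.]), array([270., 377.])]
1.4 [array([162., 381.]), array([212., 412.])] [array([215., 366.]), array([266., 397.])]
1.5 [array([160., 406.]), array([210., 438.])] [array([213., 385.]), array([263., 416.])]
1.57 [array([160., 424.]), array([209., 456.])] [array([212., 398.]), array([263., 429.])]
```

```bash
python3 -c "
from bench import r
print(r.close_job())"
```

```text
the job is handed in; nothing more can be done
None
```

I screwed the bolt in to about 0.12 N m above its free torque, folded the lever flat and handed the job in at about 18 s. I put the foot force at roughly 73 N from the torque, not a direct measurement, and the hand-in returned no verdict.

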